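# Close up the damper regulator

## Task

The damper regulator has been serviced: press both of its open covers, the green one and the yellow one, fully down until each snaps under its catch and stays shut by itself. Leave the cover of the blue junction box standing open.

Things in the scene. Friction and masses are not known exactly. Their poses are not given: they have to be found in the camera images.
- regulator: Dark iron housing, 120 (x) by 185 (y) mm, rim 80 mm high, crank and brass gear on its +y end (to y = 140 mm). Origin: centre of its underside, z up. On top, green cover centred at y = +47.5 mm, yellow at y = -47.5 mm, hinged about the line x = -60, z = 81 mm, rising towards +x. A sprung catch, 30 mm wide, 94 mm high, stands at x = 63 to 72 mm before each. Free for 30 mm around.
- gear_cover (a joint): Angle (rad) of the green cover, a plate 120 (x) by 80 by 6 mm: 0 shut, positive open, 0.42 to 0.68 at the start. Shut, its top is level at z = 86.5 mm of the regulator. Press on its white spot, mid-width, 80 mm from the hinge (x = +20 mm when shut). Below 0.3 a spring lifts it again; its tongue meets the catch at 0.1, snaps under it at 0.05 and is held near 0. Takes 5 N, the snap 8 to 14 N.
- terminal_cover (a joint): Angle (rad) of the regulator's yellow cover: same size, white spot, spring and catch as the green cover, only at y = -47.5 mm of the regulator. 0 is fully shut, positive open, 0.42 to 0.68 at the start.
- junction_cover (a joint): Angle (rad) of the blue cover of the separate blue junction box (120 by 90 by 80 mm) left or right of the regulator; same kind of cover. 0 is shut; it starts open at 0.45 to 0.65 and is to stay open; its raised edge is at most 165 mm above the shelf. All loose things on the shelf are under 120 mm high.
Mind the look-alikes: they are no part of the job. Of the things that look like the part that bears junction_cover, the smaller one is meant.

How it is judged:
At the end, for the whole second after the job is handed in: The regulator's green and yellow covers are both held shut by their catches (each within 0.035 rad, 2 degrees, of fully shut) and the blue junction box's cover is still open (more than 0.25 rad) (value of joint each of gear_cover, terminal_cover below 0.035 rad and value of joint junction_cover above 0.25 rad); the robot touches nothing.
It fails at once if the blue junction box's cover is pushed down (below 0.25 rad) (value of joint junction_cover below 0.25 rad).
It also fails if it takes over 35 s, if anything falls off the work surface, if the arm or the gripper's body presses on something with over 40 N, if the wrist force passes 120 N, or if a joint passes its speed limit or range.

## Robot

A 7-joint arm with a two-finger parallel gripper is mounted at the origin on the work surface. World frame = base frame: x ahead of the robot, y to its left, z up, the work surface at z = 0. Lengths are in m, angles in rad, forces in N, time in s.
With the tool pointing down it reaches from about 0.425 to 0.875 m from the base axis. Payload 4.7 kg.
Tool frame: the origin (TCP) lies where the fingers leave the gripper's body, on its centre line; the fingertips stand 73 mm ahead of it and the grasp point (between the pads) lies 54 mm ahead of it; z points along the fingers, y is the line along which they close (so a half turn about z gives the same grasp; the last joint's range is limited). The gripper opens to 85 mm and grips with 20 to 120 N. Pads are 22 mm wide; open, the fingers measure 114 mm over their backs; the gripper's body (76 mm by 85 mm) begins 54 mm behind the grasp point. The pads swing forward as they close: fully open they stand 13 mm farther back than shut.
Start: joints at [0.014, 0.321, -0.07, 1.45, 0.023, 1.371, -0.057], TCP at [0.65, -0, 0.304] pointing down, gripper open.
Joint ranges: [-2.86, 2.86], [-0.3, 2.09], [-1.38, 1.24], [0.06, 2.45], [-1.56, 4.7], [0.09, 2.05], [-2.69, 2.69]. Speed limits (rad/s): [2.57, 2.57, 3.14, 3.14, 3.14, 3.14, 3.14].

## Interface

Orientations are given as a 3x3 rotation matrix whose columns are the frame's x, y, z axes.
In Python, from rig import robot gives the robot as it stands.
- The arm moves only by the shell command python3 -m jog 'ROWS' [OPENING] [FORCE]. ROWS is JSON, a list of rows, each a list of 4 numbers: the shift along the tool's x, y, z in m, then the turn about the tool's z in degrees. In form: [[x, y, z, turn], ...]. A call has 1 to 12 rows; each row is the pose to reach, as a shift and turn from the pose commanded when the call began, along the tool's axes at that moment; what a row does not reach only later rows make up. A row lasts 1/8 s, in which the tool goes at most 62.5 mm and 10.7 degrees, less where a joint would pass 70% of its speed; a pose out of reach is approached as far as the arm can. A call with a gripper value outside its range is refused whole. OPENING is the finger opening in m, from 0 to 0.0854, set as the call begins (- or left out, the last holds). The fingers move at their own pace and stop on an object; FORCE is the grip in N (left out, the last holds). Time passes only in rows, so rows that repeat a pose let the fingers close. It gives the time, the measured TCP pose, the force, the opening and the grip force at its end, in the units of the state.
- robot.state(): the state, without advancing time (a new reading comes with each control period).
- robot.get_image(name): name is "scene" or "side" or "wrist"; returns a dict with "image" (400x640x3 uint8, blue, green, red), "depth" (400x640 float32, m along the optical axis (not along the pixel's ray), 0 where there is no reading), "fx", "fy", "cx", "cy" (pixels), "R" (3x3) and "t" (3): a world point X has camera coordinates R X + t. Camera axes: x right, y down, z forward; pixel columns grow to the right and rows downward; lengths in m; the calibration is good to about 2 mm. A picture is of the moment at which its call begins.
- robot.job_done(): hands the job in; it is judged then, once.
Trained networks look in a picture, given as the dict that the camera call returned (one of the last four; its "shot" number tells which), for a name from the list of things; names that differ only in an ending like _2 or _b are one class to them, and where a whole thing is asked for, a point or a joint stands for the part that bears it (a point fixed in the world has none). Each returns a list of dicts, best first, with "confidence" (0 to 1); they miss things now and then, are a little off and sometimes report something else, mostly with a low value. They report only what shows in the picture. A call takes as long as a camera call. They do not tell look-alikes from the thing itself.
- robot.search_frame(name, picture): "point" ([x, y, z] in m, in world coordinates, good to about 4 mm: the middle of the surface that is visible of it).
- robot.regions_of(name, picture): "region" (400x640 bool, what is visible of it).
- robot.landmark_of(name, picture): "point" ([x, y, z] in m, in world coordinates, good to about 4 mm: a listed point, or the origin of a listed thing).
The state is a dict: "time_s": time; "joints": joint angles; "joint_vel": joint speeds; "effort": joint torques, N m; "tcp_pos": TCP position; "orientation": TCP orientation; "ft_force": force on the tool from outside, world axes, zero at the start; "wrist_torque": the same for the moment, N m; "width": opening from 0.0 (shut) to 1.0 (fully open); "grip_force": force on a finger pad.
Only numpy, scipy, OpenCV 4.12 (cv2) and the standard library are available. Lean on these libraries where they do the work, as an engineer would, in place of code of your own. Each camera call takes 0.05 s, during which the arm holds its last target. There are 200 camera calls.

## Working session

There is one attempt and no reset: what is moved stays moved. The work goes in short steps, Python scripts to look and compute and a shell command to move; the robot and the scene stay as the last step left them, time stands still between calls to the robot, and variables do not carry over. Pictures are saved under pics/ and viewed, at most 10 in all, crops included, and the job is handed in when it is done.

```bash
mkdir -p pics; cat > h.py <<'E'
import numpy as np, cv2
from rig import robot
def px(p,X):
    c=p["R"]@np.array(X)+p["t"]; return (round(p["fx"]*c[0]/c[2]+p["cx"]),round(p["fy"]*c[1]/c[2]+p["cy"]))
def cloud(p,m):
    v,u=np.nonzero(m&(p["depth"]>0)); z=p["depth"][v,u]
    C=np.c_[(u-p["cx"])/p["fx"]*z,(v-p["cy"])/p["fy"]*z,z]; return (C-p["t"])@p["R"]
E
python3 - <<'E'
from h import *
ims=[]
for n in ("scene","side"):
    p=robot.get_image(n); ims.append(p["image"])
    for name in ("regulator","gear_cover","terminal_cover","junction_cover"):
        for f in (robot.landmark_of,robot.search_frame):
            for d in f(name,p)[:3]: print(n,name,f.__name__,np.round(d["point"],3),round(d["confidence"],2),px(p,d["point"]))
    cv2.imwrite(f"pics/{n}0.png",p["image"])
s=robot.state(); print(s["time_s"],s["tcp_pos"],s["orientation"],s["ft_force"])
E
```

```text
scene regulator call [ 0.465  0.154 -0.001] 0.91 (389, 178)Traceback (most recent call last):
  File "<stdin>", line 7, in <module>
ValueError: it knows: regulator
```

```bash
python3 - <<'E'
from h import *
for n in ("scene","side"):
    p=robot.get_image(n); cv2.imwrite(f"pics/{n}0.png",p["image"])
    np.savez(f"{n}0.npz",**{k:p[k] for k in("image","depth","fx","fy","cx","cy","R","t")})
    for name in ("regulator","gear_cover","terminal_cover","junction_cover"):
        for fn in ("landmark_of","search_frame"):
            try:
                for d in getattr(robot,fn)(name,p)[:3]: print(n,name,fn,np.round(d["point"],3),round(d["confidence"],2),px(p,d["point"]))
            except ValueError as e: print(fn,name,e)
s=robot.state(); print(s["time_s"],s["tcp_pos"],s["orientation"],s["ft_force"])
E
```

```text
scene regulator landmark_of [0.466 0.15  0.   ] 0.6 (388, 179)
scene regulator search_frame [0.448 0.104 0.062] 0.95 (375, 169)
landmark_of gear_cover it knows: regulator
scene gear_cover search_frame [0.406 0.148 0.101] 0.73 (381, 146)
landmark_of terminal_cover it knows: regulator
scene terminal_cover search_frame [0.492 0.08  0.09 ] 0.49 (378, 177)
landmark_of junction_cover it knows: regulator
scene junction_cover search_frame [ 0.393 -0.493  0.116] 0.96 (172, 234)
side regulator landmark_of [ 0.472  0.153 -0.001] 0.97 (252, 175)
side regulator search_frame [0.449 0.126 0.087] 0.61 (248, 156)
landmark_of gear_cover it knows: regulator
side gear_cover search_frame [0.419 0.163 0.115] 0.74 (227, 146)
landmark_of terminal_cover it knows: regulator
side terminal_cover search_frame [0.503 0.113 0.119] 0.83 (268, 138)
landmark_of junction_cover it knows: regulator
side junction_cover search_frame [ 0.536 -0.261  0.118] 0.79 (398, 211)
side junction_cover search_frame [ 0.378 -0.5    0.122] 0.79 (450, 332)
0.75 [ 6.50000712e-01 -2.10338263e-05  3.03953378e-01] [[-3.72407923e-05  9.99999997e-01  7.09678415e-05]
 [ 9.99999998e-01  3.72437086e-05 -4.10919935e-05]
 [-4.10946365e-05  7.09663111e-05 -9.99999997e-01]] [0.44346232 0.40637716 0.17631612]
```

View pics/scene0.png

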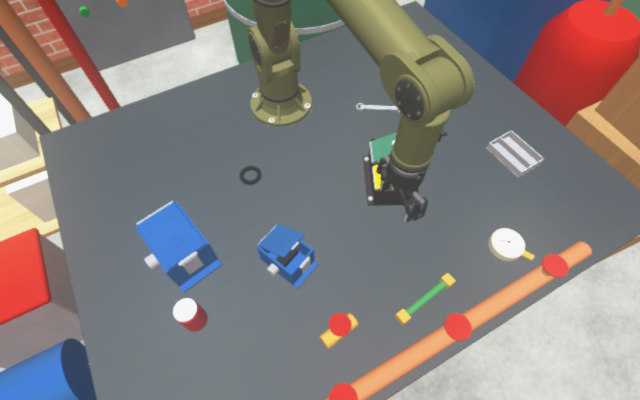

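View pics/side0.png

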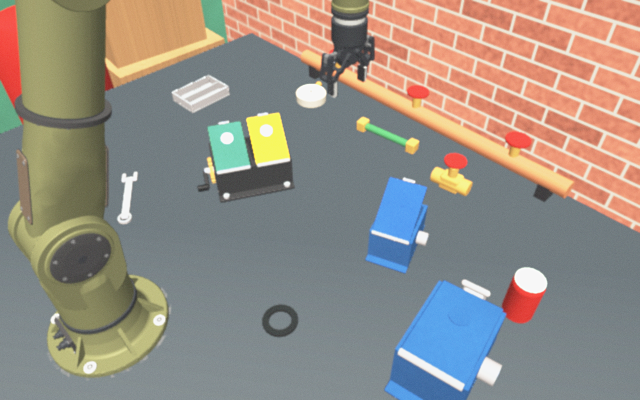

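The side view shows the regulator at (250,165): its green cover and spot at (228,140), yellow at (266,132), and the crank at (205,180). The two blue boxes are a small one at (398,220), which carries junction_cover, and a larger look-alike at (450,340). I stay away from both. Next I measure the spots and cover planes.

```bash
cat >> h.py <<'E'
def covers(p,box=None):
    h=cv2.cvtColor(p["image"],cv2.COLOR_BGR2HSV); o={}
    for n,lo,hi in (("green",(65,90,40),(95,255,255)),("yellow",(22,120,90),(34,255,255))):
        m=cv2.inRange(h,lo,hi)
        if box: k=np.zeros_like(m); k[box[1]:box[3],box[0]:box[2]]=255; m&=k
        nl,lab,st,_=cv2.connectedComponentsWithStats(m); i=1+np.argmax(st[1:,4]); m=(lab==i).astype(np.uint8)
        c=max(cv2.findContours(m,0,2)[0],key=cv2.contourArea); f=cv2.drawContours(m*0,[cv2.convexHull(c)],-1,1,-1)
        w=(f>0)&(h[...,1]<60)&(h[...,2]>150)
        P=cloud(p,cv2.erode(f,np.ones((3,3)))>0); c0=np.median(P,0); P=P[np.abs(P[:,2]-c0[2])<.06]
        q=np.c_[P[:,:2],np.ones(len(P))]; g=np.linalg.lstsq(q,P[:,2],rcond=None)[0]
        r=np.abs(q@g-P[:,2])<.006; g=np.linalg.lstsq(q[r],P[r,2],rcond=None)[0]
        W=cloud(p,w)
        o[n]=dict(spot=np.median(W,0).round(4) if len(W) else None,nw=len(W),grad=g[:2].round(3),ang=round(float(np.arctan(np.hypot(*g[:2]))),3),yaw=round(float(np.degrees(np.arctan2(g[1],g[0]))),1),n=len(P),mid=P.mean(0).round(4))
    return o
E
python3 - <<'E'
from h import *
p=dict(np.load("side0.npz")); 
for k,v in covers(p,(195,100,305,205)).items(): print(k,v)
cv2.imwrite("pics/c1.png",cv2.resize(p["image"][90:220,180:440],None,fx=3,fy=3))
E
```

```text
green {'spot': array([0.4319, 0.1791, 0.123 ]), 'nw': 141, 'grad': array([0.247, 0.466]), 'ang': 0.486, 'yaw': 62.1, 'n': 1356, 'mid': array([0.4229, 0.1636, 0.113 ])}
yellow {'spot': array([0.5127, 0.1305, 0.1288]), 'nw': 145, 'grad': array([0.306, 0.574]), 'ang': 0.577, 'yaw': 62.0, 'n': 1464, 'mid': array([0.505 , 0.1169, 0.1177])}
```

View pics/c1.png

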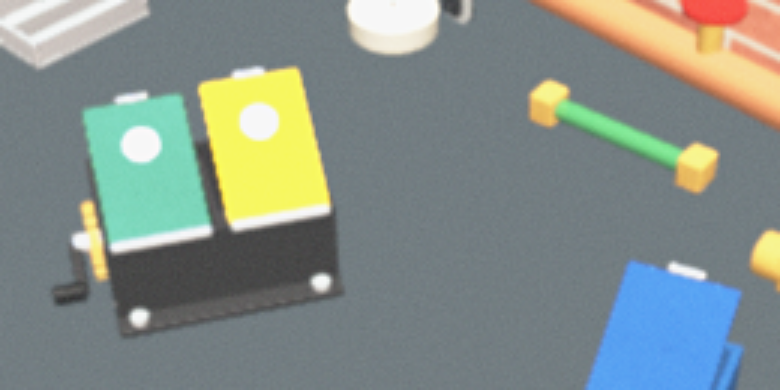

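The crop confirms it: the crank at the left sits next to the green cover, each white spot is seen clearly, and the catches are at the far edge. Regulator yaw is about 60°. I start with yellow, at shut spot (0.521, 0.144), with the fingers closed.

```bash
python3 -m jog '[[0.036,-0.032,0,0],[0.072,-0.065,0,0],[0.108,-0.097,0,0],[0.144,-0.129,0,0],[0.144,-0.129,0.03,0],[0.144,-0.129,0.03,0],[0.144,-0.129,0.03,0]]' 0 20
python3 - <<'E'
from h import *
p=robot.get_image("side"); cv2.imwrite("pics/c2.png",cv2.resize(p["image"][50:250,130:380],None,fx=3,fy=3))
E
```

```text
time_s: 1.62
tcp_pos: [0.5217, 0.1433, 0.2747]
orientation: [[0.001, 1.0, 0.001], [1.0, -0.001, -0.0], [-0.0, 0.001, -1.0]]
ft_force: [0.9, 0.7, -1.1]
width: 0.003
grip_force: 0.0
```

View pics/c2.png

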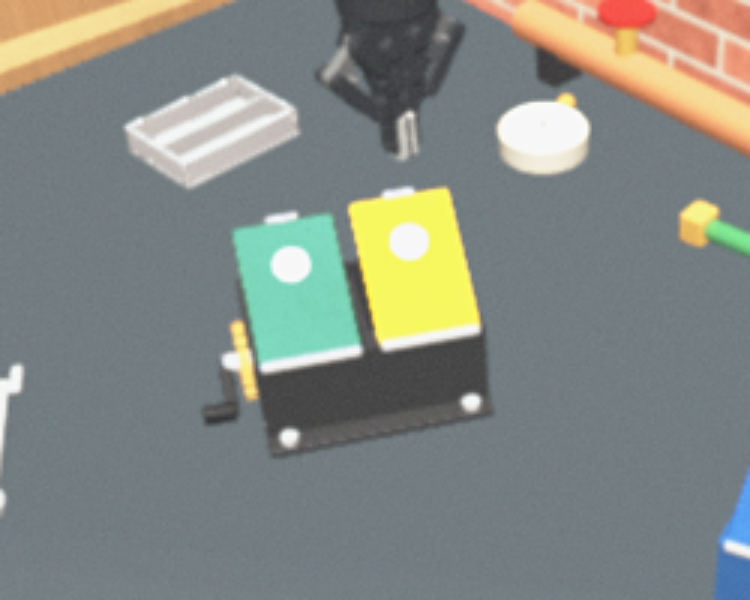

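The fingers are closed and stand above the yellow cover, with the tip at crop (403,155). I go down to just short of shut.

```bash
python3 -m jog '[[0,0,0.03,0],[0,0,0.055,0],[0,0,0.07,0],[0,0,0.08,0],[0,0,0.09,0],[0,0,0.1,0],[0,0,0.1,0]]'
```

```text
time_s: 2.55
tcp_pos: [0.5208, 0.1438, 0.1734]
orientation: [[-0.0, 1.0, -0.001], [1.0, 0.0, -0.0], [-0.0, -0.001, -1.0]]
ft_force: [0.6, 0.9, 1.2]
width: 0.001
grip_force: 0.3
```

```bash
python3 -m jog '[[0,0,0.004,0],[0,0,0.008,0],[0,0,0.011,0],[0,0,0.011,0]]'
python3 - <<'E'
from h import *
p=robot.get_image("side"); cv2.imwrite("pics/c3.png",cv2.resize(p["image"][50:250,130:380],None,fx=3,fy=3))
E
```

```text
time_s: 3.05
tcp_pos: [0.5215, 0.145, 0.1641]
orientation: [[-0.001, 1.0, 0.002], [1.0, 0.001, 0.001], [0.001, 0.002, -1.0]]
ft_force: [-0.1, 2.8, 7.3]
width: 0.002
grip_force: 3.6
```

View pics/c3.png

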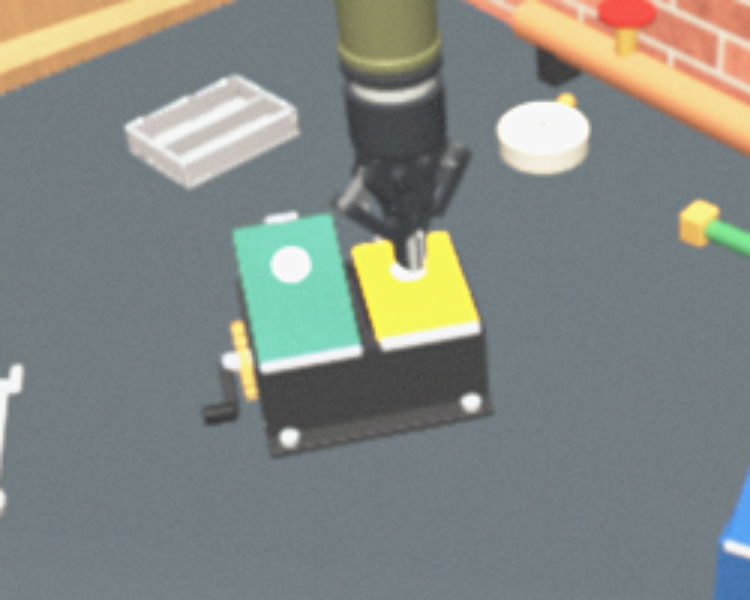

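The fingertip sits on the yellow spot at (408,265) and the cover is nearly down. I press on until it is firm.

```bash
python3 -m jog '[[0,0,0.003,0],[0,0,0.005,0],[0,0,0.007,0],[0,0,0.007,0]]'
```

```text
time_s: 3.6
tcp_pos: [0.5217, 0.1451, 0.159]
orientation: [[-0.001, 1.0, 0.002], [1.0, 0.001, 0.001], [0.001, 0.002, -1.0]]
ft_force: [-5.1, 1.8, 19.3]
width: -0.005
grip_force: 9.7
```

```bash
python3 -m jog '[[0,0,0.002,0],[0,0,0.004,0],[0,0,0.004,0]]'; python3 -m jog '[[0,0,-0.02,0],[0,0,-0.06,0],[0,0,-0.11,0],[0,0,-0.11,0]]'
python3 - <<'E'
from h import *
p=robot.get_image("side")
for k,v in covers(p,(195,100,305,205)).items(): print(k,v)
E
```

```text
time_s: 3.98
tcp_pos: [0.5219, 0.1452, 0.1586]
orientation: [[-0.0, 1.0, 0.003], [1.0, 0.0, 0.001], [0.001, 0.003, -1.0]]
ft_force: [-14.4, -1.7, 40.2]
width: -0.003
grip_force: 20.6
time_s: 4.47
tcp_pos: [0.5226, 0.1438, 0.2655]
orientation: [[0.001, 1.0, 0.006], [1.0, -0.001, 0.001], [0.001, 0.006, -1.0]]
ft_force: [0.7, -0.9, -0.5]
width: -0.003
grip_force: 0.0
green {'spot': array([0.4321, 0.1794, 0.1235]), 'nw': 142, 'grad': array([0.245, 0.471]), 'ang': 0.488, 'yaw': 62.5, 'n': 1355, 'mid': array([0.4228, 0.1636, 0.113 ])}
yellow {'spot': array([0.5219, 0.1466, 0.0863]), 'nw': 96, 'grad': array([0.006, 0.003]), 'ang': 0.006, 'yaw': 24.8, 'n': 886, 'mid': array([0.5112, 0.1285, 0.0856])}
```

Yellow is held at 0.006 rad. Green is next.

```bash
python3 -m jog '[[0.024,-0.041,0,0],[0.047,-0.082,0,0],[0.047,-0.082,0,0],[0.047,-0.082,0.03,0],[0.047,-0.082,0.055,0],[0.047,-0.082,0.07,0],[0.047,-0.082,0.08,0],[0.047,-0.082,0.09,0],[0.047,-0.082,0.095,0],[0.047,-0.082,0.099,0],[0.047,-0.082,0.099,0]]'
```

```text
time_s: 5.9
tcp_pos: [0.4399, 0.1918, 0.164]
orientation: [[-0.0, 1.0, 0.003], [1.0, 0.0, 0.002], [0.002, 0.003, -1.0]]
ft_force: [1.0, 1.9, 5.4]
width: -0.002
grip_force: 2.5
```

```bash
python3 -m jog '[[0,0,0.003,0],[0,0,0.005,0],[0,0,0.007,0],[0,0,0.009,0],[0,0,0.011,0],[0,0,0.011,0]]'; python3 -m jog '[[0,0,-0.02,0],[0,0,-0.06,0],[0,0,-0.11,0],[0,0,-0.11,0]]'
python3 - <<'E'
from h import *
p=robot.get_image("side")
for k,v in covers(p,(195,100,305,205)).items(): print(k,v)
cv2.imwrite("pics/c4.png",p["image"])
E
```

```text
time_s: 6.65
tcp_pos: [0.4402, 0.192, 0.1585]
orientation: [[-0.0, 1.0, 0.003], [1.0, 0.0, 0.0], [0.0, 0.003, -1.0]]
ft_force: [-13.4, -4.5, 45.1]
width: -0.001
grip_force: 22.7
time_s: 7.15
tcp_pos: [0.4404, 0.191, 0.2652]
orientation: [[0.001, 1.0, 0.006], [1.0, -0.001, 0.001], [0.001, 0.006, -1.0]]
ft_force: [-0.3, 0.4, -1.1]
width: 0.002
grip_force: 0.0
green {'spot': array([0.4383, 0.1906, 0.086 ]), 'nw': 100, 'grad': array([-0.   ,  0.003]), 'ang': 0.003, 'yaw': 97.1, 'n': 847, 'mid': array([0.4274, 0.1719, 0.0857])}
yellow {'spot': array([0.5223, 0.1465, 0.0865]), 'nw': 94, 'grad': array([0.001, 0.002]), 'ang': 0.003, 'yaw': 69.8, 'n': 880, 'mid': array([0.5113, 0.1284, 0.0857])}
```

View pics/c4.png

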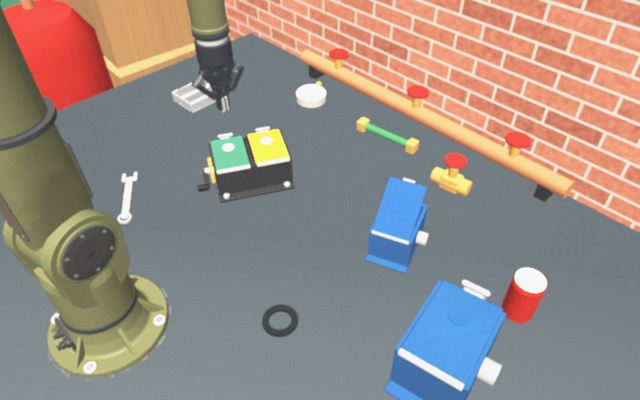

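Both covers lie flat under their catches at (230,150) and (268,145). The blue boxes at (398,220) and (450,340) are unchanged, and the gripper is clear, so I hand in.

```bash
python3 -c "
from rig import robot
print(robot.job_done())"
```

```text
the job is handed in; nothing more can be done
None
```

I pressed the green and yellow covers down until both snapped shut (each last measured at about 0.003 rad), left the blue junction box's cover standing open, and handed the job in at about 7 s with the gripper clear; no verdict came back.

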